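Issue one base disc from the dispenser

ROBOT

A 6-joint arm with a two-finger parallel gripper is mounted at the origin on a cart in front of the work surface, level with it; the furniture and walls round the work are solid. World frame = base frame: x ahead of the robot, y to its left, z up, the work surface at z = 0. Lengths are in m, angles in rad, forces in N, time in s.
With the tool pointing down it reaches from about 0.375 to 0.9 m from the base axis. Payload 3.1 kg.
Tool frame: the origin (TCP) lies at the very end of the fingers, on their centre line; the grasp point (between the pads) lies 19 mm behind it; z points along the fingers, y is the line along which they close (so a half turn about z gives the same grasp; the last joint's range is limited). The gripper opens to 87 mm and grips with 3 to 60 N. Pads are 19 mm wide; open, the fingers measure 117 mm over their backs; the gripper's body (75 mm by 190 mm) begins 51 mm behind the grasp point.
Start: joints at [-0.178, 0.527, 1.433, -0, 1.181, -0.178], TCP at [0.625, 0, 0.223] pointing down, gripper open.
Joint ranges: [-3.08, 3.08], [-0.75, 2.2], [0.22, 2.44], [-1.43, 4.57], [0, 2.65], [-2.85, 2.85]. Speed limits (rad/s): [2.79, 2.79, 3.14, 3.14, 3.14, 3.14].

INTERFACE

Orientations are given as a unit quaternion [x, y, z, w].
In Python, from rig import robot gives the robot as it stands. The module is installed in compiled form; this text tells all that it offers.
- The arm moves only by the tool servo_tool, never from a script. Its argument "rows" is one flat list of numbers, 5 for each row, row after row: the closure, from -1 (fully open) to 1 (shut), so that 0 is half open, then the shift along the tool's x, y, z in m, then the turn about the tool's z in degrees. A call has 1 to 5 rows; each row shifts and turns the commanded pose from where the row before left it, along the tool's axes as they then stand; what a row does not reach is not made up. A row lasts 1/12 s, in which the tool goes at most 41.7 mm and 7.16 degrees, less where a joint would pass 70% of its speed; a pose out of reach is approached as far as the arm can. A call with a gripper value outside its range is refused whole. The fingers move at their own pace and stop on an object; "newtons" is the grip in N (left out, the last holds). Time passes only in rows, so rows that do not move let the fingers close. It gives the time, the measured TCP pose, the force, the opening and the grip force at its end, in the units of the state.
- robot.get_obs(): the state, without advancing time (a new reading comes with each control period).
- robot.camera(name): name is "scene" or "side" or "wrist"; returns a dict with "pixels" (420x560x3 uint8, red, green, blue), "intrinsics" (3x3 intrinsics, pixels), "rvec" (rotation vector, rad) and "tvec" (3), from world to camera coordinates, as OpenCV has them; the wrist camera has in their place "mount" (4x4, takes a point from camera to tool coordinates, whose origin is the TCP and whose axes are the flange's). Camera axes: x right, y down, z forward; pixel columns grow to the right and rows downward; lengths in m; the calibration is good to about 2 mm. A picture is of the moment at which its call begins: read the wrist's pose just before it. There is no depth.
- robot.hand_in(): hands the job in; it is judged then, once.
Trained networks look in a picture, given as the dict that the camera call returned (one of the last four; its "shot" number tells which), for a name from the list of things; names that differ only in an ending like _2 or _b are one class to them, and where a whole thing is asked for, a point or a joint stands for the part that bears it (a point fixed in the world has none). Each returns a list of dicts, best first, with "score" (0 to 1); they miss things now and then, are a little off and sometimes report something else, mostly with a low value. They report only what shows in the picture. A call takes as long as a camera call. They do not tell look-alikes from the thing itself.
- robot.spot_in(picture, query): "at" ([x, y, z] in m, in world coordinates, good to about 4 mm: the middle of the surface that is visible of it).
- robot.outline_of(picture, query): "region" (420x560 bool, what is visible of it).
- robot.place_of(picture, query): "at" ([x, y, z] in m, in world coordinates, good to about 4 mm: a listed point, or the origin of a listed thing).
The state is a dict: "time": time; "q": joint angles; "joint_velocities": joint speeds; "joint_torque": joint torques, N m; "position": TCP position; "tool_rot": TCP orientation; "ft_force": force on the tool from outside, world axes, zero at the start; "moment": the same for the moment, N m; "grip_width": finger opening in m; "grip_force": force on a finger pad.
Only numpy, scipy, OpenCV 4.12 (cv2) and the standard library are available. Lean on these libraries where they do the work, as an engineer would, in place of code of your own. Each camera call takes 0.05 s, during which the arm holds its last target. There are 200 camera calls.

TASK

Press the dispenser's black plunger all the way down once with the fingertips so that a single yellow disc comes out onto the tray, and let the plunger spring back up. Then nudge that disc sideways along the tray with the fingers until it lies flat and wholly on the green pad. Do not lift any disc, let only one disc out, and leave the disc on the red pad and everything else where it stands.

Things in the scene. Friction and masses are not known exactly. Their poses are not given: they have to be found in the camera images.
- dispenser: Disc dispenser screwed to the bench (fixed). Origin on the bench top under the magazine's centre; x points from the tray (-x side) to the plunger (+x side), y runs along the tray, z up. Blue plunger housing: x 26 to 114, y -25 to 25 mm, top at z = 73 mm. A full press pushes the lowest disc towards -x out on to the tray, where it stops near x = -58 to -77 mm, y = 0.
- magazine_top (a point): Centre of the open top of the magazine, 52 mm above the bench: a grey upright square tube, 52 mm square outside, holding four stacked discs. When the plunger comes back the stack drops by one disc.
- tray_centre (a point): Centre of the tray's flat deck, 8 mm above the bench, at x = -64 mm, y = 0 of the dispenser. Inside, the tray measures 70 mm across (along the dispenser's x) and 300 mm along (its y); the low lips and end stops round it rise 6 mm above the deck.
- plunger_top (a point): Centre of the flat top of the plunger's black round cap (36 mm across), at x = 70 mm, y = 0 of the dispenser, z = 126 mm when up and 96 mm when fully down.
- plunger (a joint): Plunger travel in m: 0 up, grows as it is pressed straight down, 0.030 fully down at a hard stop. It springs back by itself; pressing takes about 5 N at first and 10 to 15 N at the bottom. The disc leaves the magazine only over the last 5 mm of the travel.
- pad_green: Green pad lying flat on one half of the tray's deck (left half or right half, it varies): a thin sheet 70 mm across the tray and 73 mm along it, reaching to the end stop. Origin at its centre, x = -64 mm and y = +113.5 or -113.5 mm of the dispenser, z = 8 mm; axes parallel to the dispenser's.
- pad_red: Red pad, the same, on the other half of the tray.
- disc_1: Yellow plastic disc with a white face, 44 mm across, 9 mm thick, about 25 g: the lowest in the magazine at the start, so the one that comes out. Origin at the centre of its underside (z = 8 mm on the deck), its z axis upright.
- disc_2: Identical disc, second from below in the magazine; stays in the magazine.
- disc_3: Identical disc, third from below; stays in the magazine.
- disc_4: Identical disc, topmost; stays in the magazine.
- reject_disc: Identical disc lying on the red pad, set aside by someone; to be left alone.
- paint_bottle_1: Bystander: dark red tint bottle with a white cap, 36 mm across, 101 mm tall, standing behind the left half of the tray; to be left where it is.
- glue_bottle: Bystander: thin white glue bottle with a red cap, 30 mm across, 147 mm tall, standing behind the right half of the tray; to be left where it is.
- mixing_cup_1: Bystander: grey-white mixing cup, 65 mm across, 62 mm tall, to the left; to be left where it is.
- pliers: Bystander: blue-handled long-nose pliers lying flat, 53 x 156 x 14 mm, to the right; to be left where it is.
- nose_piece: Bystander: black ridged cast part, 69 x 96 x 39 mm, to the right; to be left where it is.
- blue_tape_roll: Bystander: roll of blue tape lying flat, 100 mm across, 24 mm high, to the left; to be left where it is.
Mind the look-alikes: they are no part of the job. Leave any grey or pink look-alike of the disc_4 alone.

How it is judged:
By the outcome, as a careful person would: the job done as asked, in the order asked, and still so for the second after the job is handed in, with the robot touching nothing.
It also fails if it takes over 42 s, if anything falls off the work surface, if the arm or the gripper's body presses on something with over 40 N, if the wrist force passes 120 N, or if a joint passes its speed limit or range.

## Working session

There is one attempt and no reset: what is moved stays moved. The work goes in short steps, Python scripts to look and compute and a tool call to move; the robot and the scene stay as the last step left them, time stands still between calls to the robot, and variables do not carry over. Pictures are saved under pics/ and viewed, at most 10 in all, crops included, and the job is handed in when it is done.

Besides the shell and the picture viewer there is one more tool, called after "Request:" as name(argument=value, ...), one argument or row to a line, values as JSON. servo_tool: Moves the arm, as the interface text tells. Its arguments: {"type":"object","properties":{"rows":{"type":"array","items":{"type":"number"}},"newtons":{"type":"number"}},"required":["rows"]}

```bash
mkdir -p pics; python3 - <<'E'
from rig import robot
import cv2,numpy as np
o=robot.get_obs();print(o['time'],o['position'],o['tool_rot'],o['grip_width'])
ims=[]
for c in ['scene','side']:
    p=robot.camera(c);ims.append(p['pixels'])
    for n in ['dispenser','magazine_top','tray_centre','plunger_top','pad_green','pad_red','reject_disc']:
        r=robot.place_of(p,n);print(c,n,[(np.round(d['at'],4).tolist(),round(d['score'],2)) for d in r[:3]])
    cv2.imwrite(f'pics/{c}.png',p['pixels'][...,::-1])
E
```

```text
0.0 [6.24246371e-01 1.62923090e-04 2.21565532e-01] [ 7.07100355e-01  7.07112336e-01 -6.35259256e-04 -9.10441276e-04] 0.08708989579986867
scene dispenser [([0.5523, -0.0201, 0.0005], 0.92)]
scene magazine_top [([0.5538, -0.0195, 0.0537], 0.62)]
scene tray_centre [([0.4858, -0.0246, 0.0061], 0.63)]
scene plunger_top [([0.6202, -0.0134, 0.1209], 0.6)]
scene pad_green [([0.4745, 0.0842, 0.0096], 0.75)]
scene pad_red [([0.5017, -0.1379, 0.0072], 0.96)]
scene reject_disc [([0.4931, -0.1385, 0.0102], 0.48)]
side dispenser [([0.5469, -0.0142, -0.0002], 0.58)]
side magazine_top [([0.5536, -0.026, 0.0473], 0.75)]
side tray_centre [([0.4871, -0.0278, 0.0047], 0.71)]
side plunger_top [([0.6237, -0.0087, 0.1256], 0.69)]
side pad_green [([0.4732, 0.0853, 0.0087], 0.69)]
side pad_red [([0.5, -0.1378, 0.0082], 0.75), ([0.5429, 0.339, -0.0013], 0.68)]
side reject_disc [([0.4934, -0.1325, 0.0114], 0.55)]
```

View pics/scene.png

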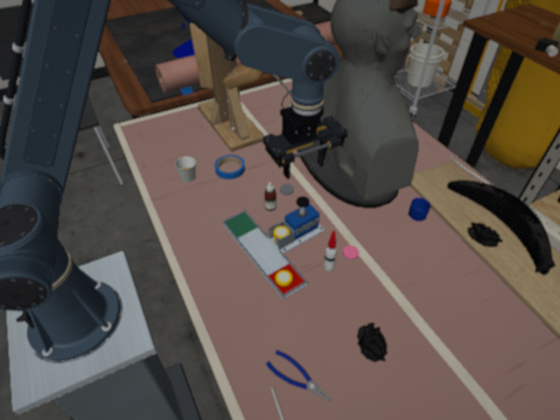

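View pics/side.png

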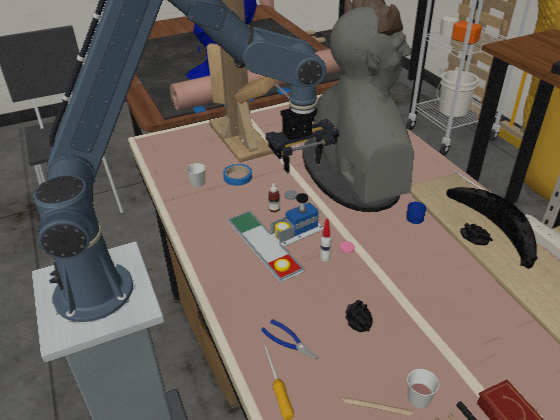

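The pads give the dispenser yaw as about +7°, with green on +y (left). The yellow disc at scene px (284,278) is the reject disc on red. The grey (287,189) and pink (350,253) discs are look-alikes. I'll turn the tool so its x matches the dispenser's x, close the fingers, and refine with the wrist camera.

Request:
servo_tool(
  rows=[1,0,0,0,7,1,0,0,0,7,1,0,0,0,7,1,0,0,0,7,1,0,0,0,7],
  newtons=20,
)

```text
time: 1.22
position: [0.625, 0.0, 0.2226]
tool_rot: [0.888, 0.459, 0.0, 0.0]
ft_force: [0.4, 0.2, 0.1]
grip_width: 0.0612
grip_force: 0.0
```

Request:
servo_tool(
  rows=[1,0,0,0,7,1,0,0,0,7,1,0,0,0,7,1,0,0,0,7,1,0,0,0,7],
)

```text
time: 1.63
position: [0.625, 0.0, 0.2226]
tool_rot: [0.985, 0.171, 0.0, -0.0]
ft_force: [-0.0, -0.3, 0.7]
grip_width: 0.0286
grip_force: 0.0
```

Request:
servo_tool(
  rows=[1,0,0,0,7,1,0,0,0,6,1,0,0,0,0],
)

```text
time: 1.88
position: [0.625, 0.0, 0.2226]
tool_rot: [0.998, 0.06, 0.0, -0.0]
ft_force: [-0.0, -0.3, 0.2]
grip_width: 0.0081
grip_force: 0.0
```

```bash
cat > h.py <<'E'
from rig import robot
import cv2,numpy as np
from scipy.spatial.transform import Rotation as R
def ray(p,uv,z,pose=None):
    K=p['intrinsics']
    d=np.linalg.inv(K)@np.array([uv[0],uv[1],1.])
    if 'mount' in p:
        M=np.asarray(p['mount']);Rt=R.from_quat(pose[1]).as_matrix()
        d=Rt@M[:3,:3]@d;c=Rt@M[:3,3]+pose[0]
    else:
        Rm=cv2.Rodrigues(np.array(p['rvec'],float))[0];d=Rm.T@d;c=-Rm.T@np.array(p['tvec']).ravel()
    return c+d*(z-c[2])/d[2]
E
python3 - <<'E'
from h import *
o=robot.get_obs();ps=(o['position'],o['tool_rot']);print(o['time'],ps,o['grip_width'],R.from_quat(ps[1]).as_matrix().round(3))
p=robot.camera('wrist');cv2.imwrite('pics/w1.png',p['pixels'][...,::-1]);print(np.round(p['mount'],3))
for n in ['dispenser','magazine_top','tray_centre','plunger_top','pad_green','pad_red','reject_disc','disc_4','paint_bottle_1','glue_bottle']:
    print(n,[(np.round(d['at'],4).tolist(),round(d['score'],2)) for d in robot.place_of(p,n)[:2]])
s=robot.camera('side')
for n in ['paint_bottle_1','glue_bottle']: print(n,[np.round(d['at'],4).tolist() for d in robot.place_of(s,n)[:2]])
for uv in [(305,185),(320,195),(345,205)]: print(uv,ray(s,uv,0).round(3))
E
```

```text
1.8833 (array([6.24990959e-01, 3.83605390e-05, 2.22560262e-01]), array([ 9.98188374e-01,  6.01661822e-02,  1.03121465e-05, -1.51188698e-05])) 0.008140086303694142 [[ 0.993  0.12   0.   ]
 [ 0.12  -0.993  0.   ]
 [ 0.    -0.    -1.   ]]
[[-0.    -0.96  -0.279  0.077]
 [ 1.    -0.    -0.     0.001]
 [ 0.    -0.279  0.96  -0.163]
 [ 0.     0.     0.     1.   ]]
dispenser []
magazine_top [([0.553, -0.023, 0.0341], 0.74)]
tray_centre [([0.488, -0.0277, 0.0081], 0.75)]
plunger_top []
pad_green []
pad_red []
reject_disc []
disc_4 [([0.7012, -0.1408, -0.0018], 0.92), ([0.5522, -0.0218, 0.0334], 0.77)]
paint_bottle_1 [([0.5852, 0.1182, 0.0035], 0.9)]
glue_bottle [([0.6178, -0.1513, -0.0001], 0.82)]
paint_bottle_1 [[0.5886, 0.1193, -0.0038]]
glue_bottle [[0.6235, -0.1538, -0.0001], [0.4981, -0.1389, 0.0077]]
(305, 185) [0.734 0.19  0.   ]
(320, 195) [0.753 0.118 0.   ]
(345, 205) [0.8   0.036 0.   ]
```

View pics/w1.png

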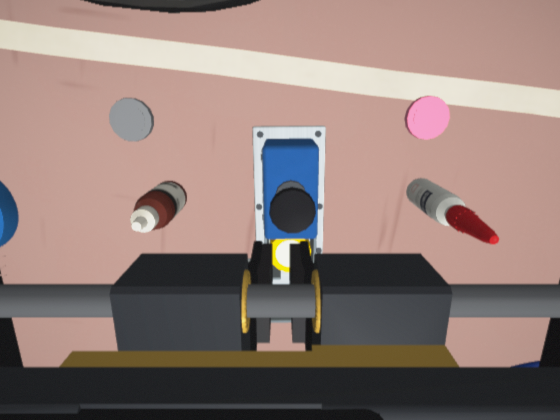

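The wrist view shows the black cap at (292,210), and the housing edges are vertical in the image, so the yaw matches. Grey (131,119) and pink (428,118) are the look-alikes. Next is locating the cap and magazine precisely.

```bash
python3 - <<'E'
from h import *
o=robot.get_obs();ps=(o['position'],o['tool_rot'])
p=robot.camera('wrist');im=p['pixels']
g=im[180:240,262:322].max(2)<60
n,l,st,c=cv2.connectedComponentsWithStats(g.astype('uint8'))
i=l[30,30];print(st[i],c[i]+[262,180])
Rt=R.from_quat(ps[1]).as_matrix()
def rel(uv,z): return (Rt.T@(ray(p,uv,z,ps)-ps[0])).round(4),ray(p,uv,z,ps).round(4)
print('cap',rel((292,210),.126)); print('L,R',rel((269.5,210),.126),rel((315.5,210),.126))
for uv,z in [((254,127),0.003),((325,127),0.003),((263,145),.073),((318,145),.073)]: print(uv,rel(uv,z))
E
```

```text
[   8    7   45   45 1559] [291.9634381  209.26042335]
cap (array([-0.0033,  0.0098,  0.0965]), array([ 0.6229, -0.0101,  0.126 ]))
L,R (array([-0.0033, -0.0072,  0.0965]), array([0.6208, 0.0068, 0.126 ])) (array([-0.0033,  0.0276,  0.0965]), array([ 0.6251, -0.0278,  0.126 ]))
(254, 127) (array([ 0.0496, -0.0266,  0.2195]), array([0.6709, 0.0325, 0.003 ]))
(325, 127) (array([0.0495, 0.0476, 0.2195]), array([ 0.6799, -0.0412,  0.003 ]))
(263, 145) (array([ 0.0393, -0.014 ,  0.1495]), array([0.6622, 0.0187, 0.073 ]))
(318, 145) (array([0.0393, 0.0336, 0.1495]), array([ 0.668 , -0.0285,  0.073 ]))
```

Request:
servo_tool(
  rows=[1,-0.003,0.01,0.03,0,1,0,0,0.03,0,1,0,0,0.025,0,1,0,0,0.01,0,1,0,0,0.005,0],
)

```text
time: 3.05
position: [0.6209, -0.0101, 0.1211]
tool_rot: [0.998, 0.061, -0.003, -0.001]
ft_force: [-6.5, 0.0, 8.7]
grip_width: 0.0005
grip_force: 4.1
```

Request:
servo_tool(
  rows=[1,0,0,0.007,0,1,0,0,0.007,0,1,0,0,0.006,0,1,0,0,0.003,0,1,0,0,0,0],
)

```text
time: 3.47
position: [0.6211, -0.0101, 0.1011]
tool_rot: [0.998, 0.061, -0.002, -0.0]
ft_force: [-6.8, -0.0, 8.3]
grip_width: 0.0005
grip_force: 4.2
```

Request:
servo_tool(
  rows=[1,0,0,0.003,0,1,0,0,0.002,0,1,0,0,0.002,0,1,0,0,0,0],
)

```text
time: 3.8
position: [0.6213, -0.0101, 0.0963]
tool_rot: [0.998, 0.062, -0.002, 0.0]
ft_force: [-9.7, 0.0, 16.3]
grip_width: 0.0006
grip_force: 8.7
```

Request:
servo_tool(
  rows=[1,0,0,0.002,0,1,0,0,0.002,0,1,0,0,0,0],
)

```text
time: 4.05
position: [0.6215, -0.0101, 0.0962]
tool_rot: [0.998, 0.062, -0.001, 0.0]
ft_force: [-15.8, 0.1, 37.2]
grip_width: 0.0007
grip_force: 18.4
```

The force jumped to 37 N with no further travel, so this is the hard stop. Releasing.

Request:
servo_tool(
  rows=[1,0,0,-0.01,0,1,0,0,-0.015,0,1,0,0,-0.02,0,1,0,0,-0.03,0,1,0,0,-0.03,0],
)

```text
time: 4.47
position: [0.6235, -0.0102, 0.1956]
tool_rot: [0.998, 0.061, 0.001, 0.0]
ft_force: [0.8, -0.8, -0.5]
grip_width: 0.0008
grip_force: 0.0
```

Request:
servo_tool(
  rows=[1,-0.04,0,-0.01,0,1,-0.04,0,0,0,1,-0.04,0,0,0,1,-0.04,0.01,0,0,1,0,0,0,0],
)

```text
time: 4.88
position: [0.4565, -0.0386, 0.2035]
tool_rot: [0.998, 0.061, -0.005, -0.001]
ft_force: [-1.4, 0.3, 0.5]
grip_width: 0.0005
grip_force: 0.0
```

```bash
python3 - <<'E'
from h import *
o=robot.get_obs();ps=(o['position'],o['tool_rot']);print(ps[0],o['time'])
p=robot.camera('wrist');s=robot.camera('side')
for n in ['disc_1','pad_green','pad_red','magazine_top','plunger_top','tray_centre']:
  for k,q in (('w',p),('s',s)): print(n,k,[(np.round(d['at'],4).tolist(),round(d['score'],2)) for d in robot.place_of(q,n)[:5]])
crop=cv2.resize(s['pixels'][180:300,210:370],(640,480),interpolation=cv2.INTER_CUBIC)
cv2.imwrite('pics/s2.png',crop[...,::-1]);cv2.imwrite('pics/w2.png',p['pixels'][...,::-1])
E
```

```text
[ 0.4564827  -0.03864649  0.2035244 ] 4.8833
disc_1 w [([0.5533, -0.0206, 0.0248], 0.87), ([0.4921, -0.0254, 0.0082], 0.81)]
disc_1 s [([0.4909, -0.0249, 0.009], 0.69), ([0.5485, -0.0216, 0.0302], 0.63), ([0.7042, -0.1393, -0.0008], 0.53)]
pad_green w [([0.4748, 0.0882, 0.0081], 0.56)]
pad_green s [([0.473, 0.0877, 0.0094], 0.67)]
pad_red w []
pad_red s [([0.4991, -0.1418, 0.0075], 0.71), ([0.6225, -0.0076, 0.1259], 0.41)]
magazine_top w []
magazine_top s [([0.5516, -0.023, 0.0453], 0.58)]
plunger_top w []
plunger_top s [([0.623, -0.0109, 0.1272], 0.55)]
tray_centre w []
tray_centre s [([0.4873, -0.0265, 0.0048], 0.9)]
```

View pics/s2.png

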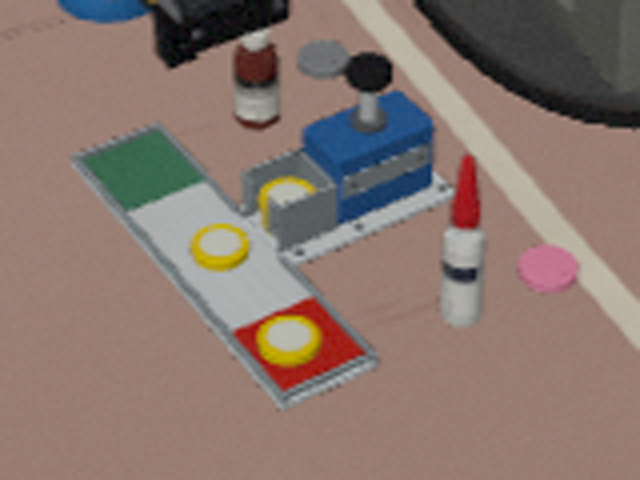

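View pics/w2.png

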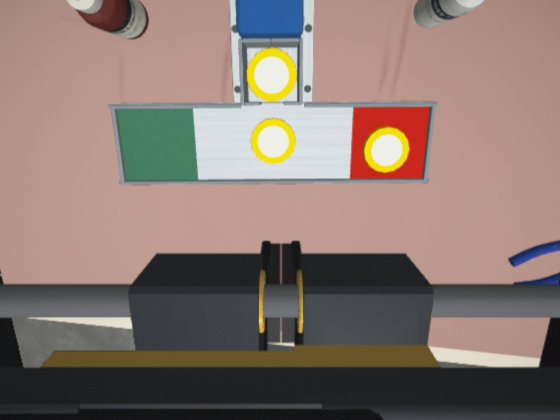

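One disc is out on the tray at wrist px (273,140). The plunger is up, and the reject disc (387,149) is untouched on red. Green spans about (116..196, 107..182). Now the disc and pad positions in tool axes.

```bash
python3 - <<'E'
from h import *
o=robot.get_obs();ps=(o['position'],o['tool_rot']);print(ps[0].round(4),ps[1].round(4))
p=robot.camera('wrist');im=p['pixels'].astype(int)
m=((im[...,0]>150)&(im[...,1]>120)&(im[...,2]<100)).astype('uint8')
n,l,st,c=cv2.connectedComponentsWithStats(m)
Rt=R.from_quat([.9982,.06,0,0]).as_matrix()
def rel(uv,z): return (Rt.T@(ray(p,uv,z,ps)-ps[0])).round(4)
for s,q in zip(st,c):
    if s[4]>100:
        x,y,w,h,_=s
        ct=(x+w/2-.5,y+h/2-.5);print(s,ct,'ctr',rel(ct,.015),'L',rel((x,ct[1]),.015),'R',rel((x+w,ct[1]),.015))
for uv in [(116,107),(196,107),(199,181),(122,181),(435,103),(430,180)]: print(uv,rel(uv,.008))
E
```

```text
[ 0.4658 -0.0396  0.2034] [ 9.981e-01  6.120e-02 -1.000e-04 -1.000e-04]
[     0      0    560    420 232447] (np.float64(279.5), np.float64(209.5)) ctr [-3.110e-02  1.000e-04  1.884e-01] L [-0.0318 -0.2864  0.1884] R [-0.0305  0.2875  0.1884]
[244  61  49  52 968] (np.float64(268.0), np.float64(86.5)) ctr [ 0.0887 -0.0108  0.1884] L [ 0.0886 -0.0331  0.1884] R [0.0887 0.0125 0.1884]
[249 130  44  44 714] (np.float64(270.5), np.float64(151.5)) ctr [ 0.0282 -0.0088  0.1884] L [ 0.0282 -0.0298  0.1884] R [0.0283 0.0132 0.1884]
[361 138  44  46 789] (np.float64(382.5), np.float64(160.5)) ctr [0.0196 0.1015 0.1884] L [0.0195 0.0804 0.1884] R [0.0196 0.1237 0.1884]
[259 288   5  45 156] (np.float64(261.0), np.float64(310.0)) ctr [-0.1485 -0.0204  0.1884] L [-0.1485 -0.0226  0.1884] R [-0.1485 -0.017   0.1884]
[299 294   4  39 126] (np.float64(300.5), np.float64(313.0)) ctr [-0.1522  0.0238  0.1884] L [-0.1523  0.0221  0.1884] R [-0.1522  0.0266  0.1884]
(116, 107) [ 0.0698 -0.1578  0.1954]
(196, 107) [ 0.07   -0.0806  0.1954]
(199, 181) [-0.003  -0.0822  0.1954]
(122, 181) [-0.0032 -0.1609  0.1954]
(435, 103) [0.0742 0.1495 0.1954]
(430, 180) [-0.0015  0.1536  0.1954]
```

Request:
servo_tool(
  rows=[1,0.014,0.02,0.02,0,1,0.014,0.02,0.03,0,1,0,0,0.035,0,1,0,0,0.03,0,1,0,0,0.02,0],
)

```text
time: 6.05
position: [0.4973, -0.076, 0.0659]
tool_rot: [0.998, 0.061, -0.001, -0.001]
ft_force: [-0.9, 0.4, -0.2]
grip_width: 0.0007
grip_force: 0.0
```

Request:
servo_tool(
  rows=[1,0,0,0.02,0,1,0,0,0,0,1,0,0,0,0],
)

```text
time: 6.3
position: [0.4977, -0.0758, 0.0478]
tool_rot: [0.998, 0.061, -0.001, -0.001]
ft_force: [0.3, 0.2, 0.5]
grip_width: 0.0004
grip_force: 0.0
```

```bash
python3 - <<'E'
from h import *
o=robot.get_obs();ps=(o['position'],o['tool_rot']);print(ps[0].round(4),ps[1].round(4))
p=robot.camera('wrist');cv2.imwrite('pics/w3.png',p['pixels'][...,::-1])
s=robot.camera('side')
print([np.round(d['at'],4).tolist() for d in robot.place_of(s,'disc_1')[:4]])
E
```

```text
[ 0.4977 -0.0758  0.0478] [ 9.981e-01  6.100e-02 -1.200e-03 -6.000e-04]
[[0.6607, 0.157, -0.0013], [0.7057, -0.1404, -0.0007], [0.4936, -0.0229, 0.0107]]
```

View pics/w3.png

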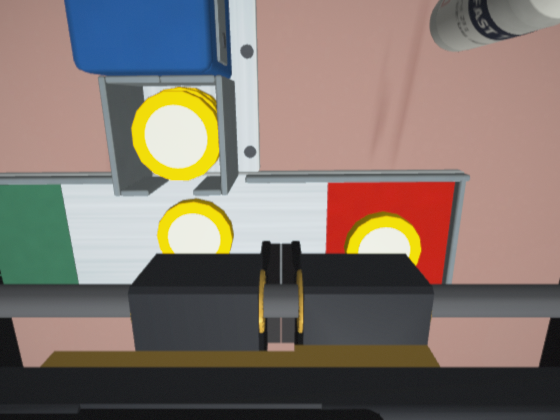

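Request:
servo_tool(
  rows=[1,0,0,0.016,0,1,0,0,0.012,0,1,0,0,0.008,0,1,0,0,0,0],
)

```text
time: 6.78
position: [0.4982, -0.0759, 0.0125]
tool_rot: [0.998, 0.061, -0.0, -0.0]
ft_force: [-0.6, -0.1, 0.3]
grip_width: 0.0007
grip_force: 0.0
```

Request:
servo_tool(
  rows=[1,0,-0.004,0,0,1,0,-0.004,0,0,1,0,-0.005,0,0,1,0,-0.006,0,0,1,0,-0.006,0,0],
)

```text
time: 7.2
position: [0.4955, -0.0506, 0.0131]
tool_rot: [0.998, 0.061, 0.0, 0.0]
ft_force: [-0.2, -0.7, 0.7]
grip_width: 0.0005
grip_force: 0.2
```

Request:
servo_tool(
  rows=[1,0,-0.006,0,0,1,0,-0.006,0,0,1,0,-0.006,0,0,1,0,-0.006,0,0,1,0,-0.006,0,0],
)

```text
time: 7.62
position: [0.4915, -0.0207, 0.0125]
tool_rot: [0.998, 0.061, -0.0, 0.0]
ft_force: [0.8, -0.2, -0.3]
grip_width: 0.0002
grip_force: 0.2
```

```bash
cat > d.py <<'E'
from h import *
o=robot.get_obs();T=o['position'];print(o['time'],T.round(4),o['ft_force'].round(1))
Rt=R.from_quat([.9982,.061,0,0]).as_matrix()
for c in ['side','scene']:
    s=robot.camera(c)
    for n in ['disc_1','pad_green']:
        for d in robot.place_of(s,n)[:5]:
            a=np.array(d['at'])
            if a[2]<.02 and a[0]<.53: print(c,n,a.round(4),'rel',(Rt.T@(a-T)).round(4))
E
python3 d.py
```

```text
7.6167 [ 0.4915 -0.0207  0.0125] [ 0.8 -0.2 -0.3]
side disc_1 [0.4898 0.0121 0.0094] rel [ 0.0023 -0.0328  0.0031]
side pad_green [0.4718 0.0861 0.0091] rel [-0.0066 -0.1084  0.0034]
scene disc_1 [0.4833 0.0056 0.0065] rel [-0.0049 -0.0271  0.006 ]
scene disc_1 [ 0.4115 -0.3778  0.0008] rel [-0.1229  0.3447  0.0117]
scene pad_green [0.4731 0.0837 0.0088] rel [-0.0056 -0.1059  0.0037]
```

Request:
servo_tool(
  rows=[1,0,-0.006,0,0,1,0,-0.006,0,0,1,0,-0.006,0,0,1,0,-0.006,0,0,1,0,-0.006,0,0],
)

```text
time: 8.33
position: [0.4877, 0.0092, 0.0125]
tool_rot: [0.998, 0.061, -0.0, -0.0]
ft_force: [-0.4, -1.3, -0.1]
grip_width: 0.0005
grip_force: 0.1
```

Request:
servo_tool(
  rows=[1,0,-0.006,0,0,1,0,-0.006,0,0,1,0,-0.006,0,0,1,0,-0.006,0,0,1,0,-0.003,0,0],
)

```text
time: 8.75
position: [0.4843, 0.0361, 0.0125]
tool_rot: [0.998, 0.061, -0.0, -0.0]
ft_force: [-0.8, -0.7, 0.1]
grip_width: 0.001
grip_force: 0.1
```

```bash
python3 d.py; python3 - <<'E'
from h import *
s=robot.camera('side')
cv2.imwrite('pics/s4.png',cv2.resize(s['pixels'][180:300,210:370],(640,480),interpolation=cv2.INTER_CUBIC)[...,::-1])
E
```

```text
8.75 [0.4843 0.0361 0.0125] [-0.8 -0.7  0.1]
side disc_1 [0.4775 0.0658 0.0092] rel [-0.0032 -0.0303  0.0033]
side pad_green [0.4703 0.0853 0.0056] rel [-0.0079 -0.0505  0.0069]
scene disc_1 [0.4765 0.0634 0.0057] rel [-0.0045 -0.028   0.0068]
scene pad_green [0.4755 0.0851 0.0077] rel [-0.0028 -0.0497  0.0048]
```

View pics/s4.png

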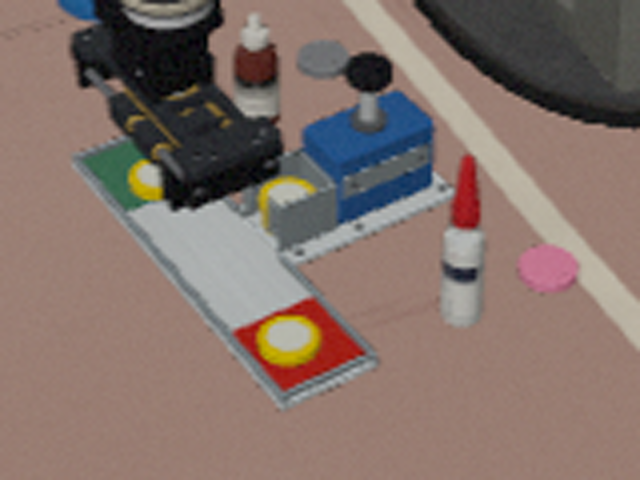

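The disc is at the pad's near edge (150,180 in the crop), so it needs about 19 mm more. Then I'll back off and lift away to check.

Request:
servo_tool(
  rows=[1,0,-0.006,0,0,1,0,-0.006,0,0,1,0,-0.005,0,0,1,0,-0.003,0,0,1,0,0,0,0],
)

```text
time: 9.52
position: [0.4818, 0.0559, 0.0125]
tool_rot: [0.998, 0.062, -0.0, -0.0]
ft_force: [0.5, 0.2, -0.4]
grip_width: 0.0008
grip_force: 0.0
```

Request:
servo_tool(
  rows=[1,0,0.01,0,0,1,0,0.015,-0.005,0,1,0,0,-0.03,0,1,0,0,-0.04,0,1,0,0,-0.04,0],
)

```text
time: 9.93
position: [0.4843, 0.0292, 0.1279]
tool_rot: [0.998, 0.06, -0.002, -0.0]
ft_force: [-0.2, -0.2, -0.1]
grip_width: 0.0004
grip_force: 0.0
```

Request:
servo_tool(
  rows=[1,-0.03,0,-0.04,0,1,-0.03,0,-0.03,0,1,-0.02,0,0,0,1,0,0,0,0,1,0,0,0,0],
)

```text
time: 10.35
position: [0.411, 0.0206, 0.1909]
tool_rot: [0.998, 0.06, 0.001, 0.0]
ft_force: [0.0, 1.1, 0.6]
grip_width: 0.0004
grip_force: 0.0
```

```bash
python3 d.py; python3 - <<'E'
from h import *
p=robot.camera('wrist');cv2.imwrite('pics/w5.png',p['pixels'][...,::-1])
s=robot.camera('side')
cv2.imwrite('pics/s5.png',cv2.resize(s['pixels'][180:300,210:370],(640,480),interpolation=cv2.INTER_CUBIC)[...,::-1])
E
```

```text
10.35 [0.411  0.0206 0.1909] [0.  1.1 0.6]
side disc_1 [0.4764 0.0904 0.0114] rel [ 0.0735 -0.0613  0.1795]
side pad_green [0.471  0.0869 0.01  ] rel [ 0.0677 -0.0585  0.1809]
scene disc_1 [0.4735 0.0831 0.0083] rel [ 0.0697 -0.0544  0.1826]
scene pad_green [0.4745 0.0848 0.007 ] rel [ 0.0709 -0.056   0.1839]
```

View pics/w5.png

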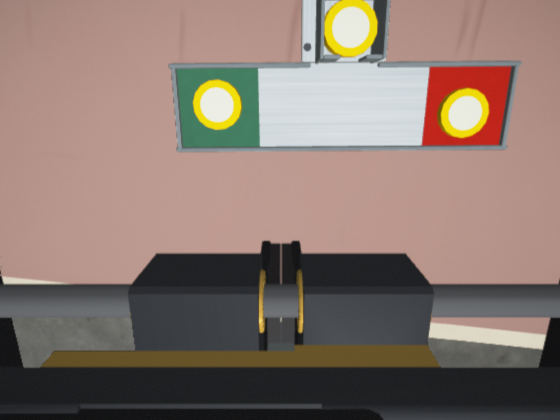

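View pics/s5.png

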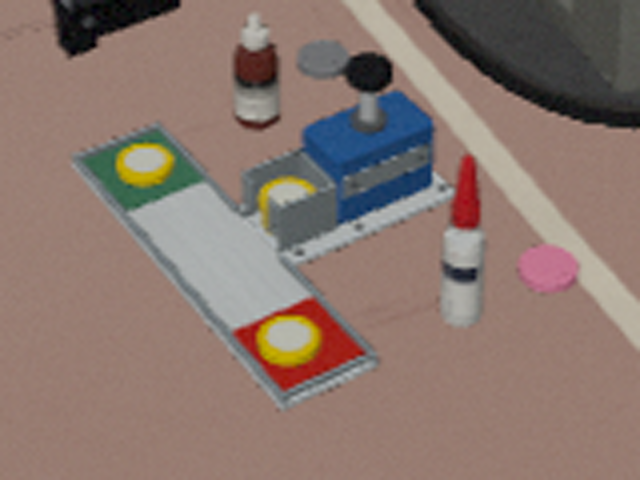

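The disc lies flat and centred on green (wrist px 217,105), with green showing all round it. The plunger is up, and the reject disc and bottles haven't moved.

```bash
python3 -c "
from rig import robot
print(robot.hand_in())"
```

```text
the job is handed in; nothing more can be done
None
```

The job is handed in: one press let out a single disc, which now lies flat and wholly on the green pad. The plunger sprang back up, and the last pictures show the red-pad disc, both bottles and the look-alikes where they stood.

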